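Power up the phone charger on the desk strip

ROBOT

A 6-joint arm with a two-finger parallel gripper is mounted at the origin on the work surface. World frame = base frame: x ahead of the robot, y to its left, z up, the work surface at z = 0. Lengths are in m, angles in rad, forces in N, time in s.
With the tool pointing down it reaches from about 0.25 to 0.8 m from the base axis. Payload 3.9 kg.
Tool frame: the origin (TCP) lies midway between the tips of the shut fingers; the grasp point (between the pads) lies arm.hold_point_z behind it (arm.hold_point_z is the distance from the TCP to the grasp point, in m); z points along the fingers, y is the line along which they close (so a half turn about z gives the same grasp; the last joint's range is limited). The gripper opens to 85 mm and grips with 20 to 120 N. Pads are 22 mm wide; open, the fingers measure 114 mm over their backs; the gripper's body (76 mm by 85 mm) begins 54 mm behind the grasp point. The pads swing forward as they close: fully open they stand 13 mm farther back than shut.
Start: joints at [-1.283, 0.26, -0.138, 1.173, 0, 1.571], TCP at [0.149, -0.503, 0.231] pointing down, gripper open.
Joint ranges: [-2.78, 2.78], [-0.83, 1.72], [-1.28, 1.37], [-1.9, 2.12], [-1.57, 1.48], [-3.14, 3.14]. Speed limits (rad/s): [2.57, 2.57, 3.14, 3.14, 3.14, 3.14].

INTERFACE

Orientations are given as a unit quaternion [w, x, y, z].
In Python, from bench import arm, camera, look_for, masks_of gives the robot as it stands.
- The arm moves only by the tool carry_out, never from a script. Its argument "plan" is a list of rows, each a list of 7 numbers: the shift along the tool's x, y, z in mm, then the turn, a rotation vector about the tool's x, y, z in rad, then the finger opening in mm, from 0 to 85.4. A call has 1 to 8 rows; each row shifts and turns the commanded pose from where the row before left it, along the tool's axes as they then stand; what a row does not reach is not made up. A row lasts 1/10 s, in which the tool goes at most 50 mm and 8.59 degrees, less where a joint would pass 70% of its speed; a pose out of reach is approached as far as the arm can. A call is refused whole if a number of a shift passes 50 or a number of a turn 0.15, either way. A call with a gripper value outside its range is refused whole. The fingers move at their own pace and stop on an object; "squeeze" is the grip in N (left out, the last holds). Time passes only in rows, so rows that do not move let the fingers close. It gives the time, the measured TCP pose, the force, the opening and the grip force at its end, in the units of the state.
- arm.get_obs(): the state, without advancing time (a new reading comes with each control period).
- camera(name): name is "side" or "top"; returns a dict with "image" (480x640x3 uint8, blue, green, red), "z_map" (480x640 float32, m along the optical axis (not along the pixel's ray), 0 where there is no reading), "mtx" (3x3 intrinsics, pixels), "dist_coeffs" ([k1, k2, p1, p2, k3] as OpenCV has them; the pictures are not rectified), "cam_to_world" (4x4, takes a point from camera to world coordinates). Camera axes: x right, y up, looking along -z (the intrinsics and any distortion apply to the point x, -y, -z); pixel columns grow to the right and rows downward; lengths in m; the calibration is good to about 2 mm. A picture is of the moment at which its call begins.
- arm.job_done(): hands the job in; it is judged then, once.
Trained networks look in a picture, given as the dict that the camera call returned (one of the last four; its "shot" number tells which), for a name from the list of things; names that differ only in an ending like _2 or _b are one class to them, and where a whole thing is asked for, a point or a joint stands for the part that bears it (a point fixed in the world has none). Each returns a list of dicts, best first, with "conf" (0 to 1); they miss things now and then, are a little off and sometimes report something else, mostly with a low value. They report only what shows in the picture. A call takes as long as a camera call. They do not tell look-alikes from the thing itself.
- look_for(thing, picture): "location" ([column, row] as shares, 0 to 1, of the picture: columns of its width, rows of its height, amid what is visible of it).
- masks_of(thing, picture): "pixels" (480x640 bool, what is visible of it) and "location" ([column, row] as shares, 0 to 1, of the picture: columns of its width, rows of its height, amid what is visible of it).
The state is a dict: "clock": time; "joints": joint angles; "joint_velocities": joint speeds; "joint_efforts": joint torques, N m; "eef_pos": TCP position; "tcp_rot": TCP orientation; "ft_force": force on the tool from outside, world axes, zero at the start; "moment": the same for the moment, N m; "width": opening from 0.0 (shut) to 1.0 (fully open); "grip_force": force on a finger pad.
Only numpy, scipy, OpenCV 4.12 (cv2) and the standard library are available. Lean on these libraries where they do the work, as an engineer would, in place of code of your own. Each camera call takes 0.05 s, during which the arm holds its last target. There are 200 camera calls.

TASK

Turn on the phone charger at the power strip: with your fingertips first press down the large master switch, then the small switch of the socket that the square charger block sits on, each gently all the way down so that it stays down. Leave the other switches up, don't lift or shift the charger, the other plugs or anything else on the desk, and then withdraw.

Things in the scene. Friction and masses are not known exactly. Their poses are not given: they have to be found in the camera images.
- strip: White power strip fixed to the desk, 120 mm deep (x), 400 long (y), 36 high. Origin: centre of its underside; x points from switches to sockets, y along it to the master switch. Sockets at x = 26, y = -155, -80, -5, 70 mm; each one's switch is 60 mm straight in front of it, at x = -34 and the same y. The larger master switch is at x = -20, y = 155 mm.
- master_top (a point): Centre of the top face of the master switch: the only large round grey push switch (40 mm across), by itself at the strip's end. 14 mm above the strip when off (50 above the desk), 6 when on. Moves straight down 8 mm at 3 N to a stop and stays where left; its cap is sprung and gives up to 4 mm more (3 N per mm).
- master (a joint): How far the master switch is latched down (m): 0 = up (off, as it starts), 0.008 = fully down (on).
- switch1_top (a point): Centre of the top face of the small round grey push switch (26 mm across) for the socket farthest from the master switch (strip y = -155 mm). Height, force, travel and behaviour as for the master switch: raised 14 mm when off, 6 when on.
- switch1 (a joint): How far that switch is latched down (m): 0 = up (off, as it starts), 0.008 = fully down (on).
- switch2_top (a point): Centre of the top face of the small round grey push switch (26 mm across) for the socket second from the strip's plain end (strip y = -80 mm). Height, force, travel and behaviour as for the master switch: raised 14 mm when off, 6 when on.
- switch2 (a joint): How far that switch is latched down (m): 0 = up (off, as it starts), 0.008 = fully down (on).
- switch3_top (a point): Centre of the top face of the small round grey push switch (26 mm across) for the socket third from the strip's plain end (strip y = -5 mm). Height, force, travel and behaviour as for the master switch: raised 14 mm when off, 6 when on.
- switch3 (a joint): How far that switch is latched down (m): 0 = up (off, as it starts), 0.008 = fully down (on).
- switch4_top (a point): Centre of the top face of the small round grey push switch (26 mm across) for the socket nearest to the master switch (strip y = 70 mm). Height, force, travel and behaviour as for the master switch: raised 14 mm when off, 6 when on.
- switch4 (a joint): How far that switch is latched down (m): 0 = up (off, as it starts), 0.008 = fully down (on).
- charger: Phone charger: plain white square block, 44 x 44 x 42 mm high, two dark USB slots in its top, standing loose on one of the four sockets (which one varies); origin at the centre of its underside, z up. Its socket's switch is the small one 60 mm in front of it.
- nightlight: Night light: white round dome, 44 mm across, 40 mm high, standing loose on one of the four sockets (which one varies); origin at the centre of its underside, z up.
- timer: Plug-in timer: round white base 46 mm across with a grey dial and ridge on top, 40 mm high, standing loose on one of the four sockets (which one varies); origin at the centre of its underside, z up.
- cover: Socket cover: low white disc 42 mm across, 7 mm thick with a small ridge, 11 mm high in all, standing loose on one of the four sockets (which one varies); origin at the centre of its underside, z up.
- phone: Dark phone lying flat in front of the strip (robot side), 72 x 150 x 9 mm, loose; origin at the centre of its underside.
- powerbank: White power bank lying behind the strip, 66 x 105 x 24 mm, loose; origin at the centre of its underside.
- tissues: Packet with a red band lying behind the strip, 52 x 75 x 24 mm, loose; origin at the centre of its underside.
- bottle: Clear water bottle standing to the robot's right, 64 mm across, 200 mm high, loose; origin at the centre of its underside.
- mug: White mug standing to the robot's left, 80 mm across, 90 mm high, loose; origin at the centre of its underside.
Things that resemble listed ones, but are neither listed nor needed, are in the scene too. What is shaped like the powerbank but turquoise is not meant.

How it is judged:
On the way, in this order (a step that is already met when the one before it is completed fails the run):
1. the master switch is pressed down by the fingers (value of joint master above 0.005 m and contact force between the fingers and strip above 0.2 N), for 0.05 s.
2. the switch of the charger's socket is pressed down by the fingers, the master being down (all of step 1 and ((horizontal distance between charger and switch1_top below 0.075 m and value of joint switch1 above 0.005 m and value of joint each of switch2, switch3, switch4 below 0.002 m) or (horizontal distance between charger and switch2_top below 0.075 m and value of joint switch2 above 0.005 m and value of joint each of switch1, switch3, switch4 below 0.002 m) or (horizontal distance between charger and switch3_top below 0.075 m and value of joint switch3 above 0.005 m and value of joint each of switch1, switch2, switch4 below 0.002 m) or (horizontal distance between charger and switch4_top below 0.075 m and value of joint switch4 above 0.005 m and value of joint each of switch1, switch2, switch3 below 0.002 m))), for 0.05 s.
At the end, for the whole second after the job is handed in: The master switch and the switch of the charger's socket are both down (more than 5 mm of their 8 mm), the other three are up (pressed less than 2 mm), the charger and the other three plugs are within 10 mm and the other desk things within 20 mm of where they were, all at rest (value of joint master above 0.005 m and ((horizontal distance between charger and switch1_top below 0.075 m and value of joint switch1 above 0.005 m and value of joint each of switch2, switch3, switch4 below 0.002 m) or (horizontal distance between charger and switch2_top below 0.075 m and value of joint switch2 above 0.005 m and value of joint each of switch1, switch3, switch4 below 0.002 m) or (horizontal distance between charger and switch3_top below 0.075 m and value of joint switch3 above 0.005 m and value of joint each of switch1, switch2, switch4 below 0.002 m) or (horizontal distance between charger and switch4_top below 0.075 m and value of joint switch4 above 0.005 m and value of joint each of switch1, switch2, switch3 below 0.002 m)) and distance of each of charger, nightlight, timer, cover from where it was at the start of the episode below 0.01 m and distance of each of phone, powerbank, tissues, bottle, mug from where it was at the start of the episode below 0.02 m and linear speed of each of charger, nightlight, timer, cover, phone, powerbank, tissues, bottle, mug below 0.02 m/s); the robot touches nothing.
It fails at once if a small switch is pressed while the master switch is still up (value of joint master below 0.005 m and value of joint any of switch1, switch2, switch3, switch4 above 0.003 m).
It fails at once if a switch of a socket without the charger is pressed (2 mm or more) ((not (horizontal distance between charger and switch1_top below 0.075 m) and value of joint switch1 above 0.002 m) or (not (horizontal distance between charger and switch2_top below 0.075 m) and value of joint switch2 above 0.002 m) or (not (horizontal distance between charger and switch3_top below 0.075 m) and value of joint switch3 above 0.002 m) or (not (horizontal distance between charger and switch4_top below 0.075 m) and value of joint switch4 above 0.002 m)).
It fails at once if the charger or another plug is lifted or shifted by more than 10 mm (distance of any of charger, nightlight, timer, cover from where it was at the start of the episode above 0.01 m).
It fails at once if something else on the desk is lifted or shifted by more than 20 mm (distance of any of phone, powerbank, tissues, bottle, mug from where it was at the start of the episode above 0.02 m).
It fails at once if the strip or its switches are pressed harder than 20 N (contact force between the fingers and strip above 20 N).
It also fails if it takes over 40 s, if anything falls off the work surface, if the arm or the gripper's body presses on something with over 40 N, if the wrist force passes 120 N, or if a joint passes its speed limit or range.

## Working session

There is one attempt and no reset: what is moved stays moved. The work goes in short steps, Python scripts to look and compute and a tool call to move; the robot and the scene stay as the last step left them, time stands still between calls to the robot, and variables do not carry over. Pictures are saved under pics/ and viewed, at most 10 in all, crops included, and the job is handed in when it is done.

Besides the shell and the picture viewer there is one more tool, called after "Emit:" in YAML: its name, and indented under it one key for each argument. carry_out: Moves the arm, as the interface text tells. Its arguments: {"type":"object","properties":{"plan":{"type":"array","items":{"type":"array","items":{"type":"number"}}},"squeeze":{"type":"number"}},"required":["plan"]}

```bash
mkdir -p pics; cat > h.py <<'E'
import numpy as np, cv2
from bench import arm, camera, look_for, masks_of
def world(p,uv,z=None):
    """pixels (N,2) -> world, by depth map or on plane z"""
    uv=np.atleast_2d(np.float64(uv)); n=cv2.undistortPoints(uv[:,None],p["mtx"],np.float64(p["dist_coeffs"]))[:,0]
    r=np.c_[n[:,0],-n[:,1],-np.ones(len(n))]; T=np.array(p["cam_to_world"])
    if z is None: s=p["z_map"][uv[:,1].round().astype(int),uv[:,0].round().astype(int)]
    else: s=(z-T[2,3])/(r@T[2,:3])
    return (r*s[:,None])@T[:3,:3].T+T[:3,3]
E
python3 - <<'E'
from h import *
for n in("top","side"):
    p=camera(n); cv2.imwrite(f"pics/{n}0.png",p["image"]); print(n,np.round(p["cam_to_world"],3).tolist())
    for t in("strip","master_top","switch1_top","charger","nightlight","timer","cover"):
        for d in look_for(t,p)[:5]:
            uv=np.array(d["location"])*[640,480]; print(t,round(d["conf"],2),uv.round(),world(p,uv).round(3))
print(arm.get_obs()["eef_pos"],arm.get_obs()["tcp_rot"],arm.hold_point_z)
E
```

```text
top [[0.06, 0.974, -0.218, 0.285], [-0.998, 0.057, -0.018, 0.009], [-0.005, 0.219, 0.976, 1.195], [0.0, 0.0, 0.0, 1.0]]
strip 0.65 [357. 250.] [[ 0.541 -0.057  0.079]]
strip 0.63 [321. 272.] [[0.491 0.026 0.033]]
strip 0.54 [295. 278.] [[0.469 0.085 0.052]]
master_top 0.65 [259. 269.] [[0.488 0.173 0.052]]
charger 0.8 [356. 250.] [[ 0.54  -0.054  0.079]]
nightlight 0.74 [387. 253.] [[ 0.538 -0.128  0.071]]
timer 0.54 [296. 254.] [[0.524 0.086 0.071]]
cover 0.71 [326. 252.] [[0.537 0.016 0.052]]
side [[0.688, 0.547, -0.477, -0.225], [-0.726, 0.528, -0.441, -0.689], [0.011, 0.65, 0.76, 1.254], [0.0, 0.0, 0.0, 1.0]]
master_top 0.44 [268. 282.] [[0.37  0.029 0.012]]
[ 0.14902145 -0.50339616  0.23132294] [5.78310240e-06 9.89664702e-01 1.43400757e-01 1.00204799e-05] 0.0187
```

View pics/top0.png

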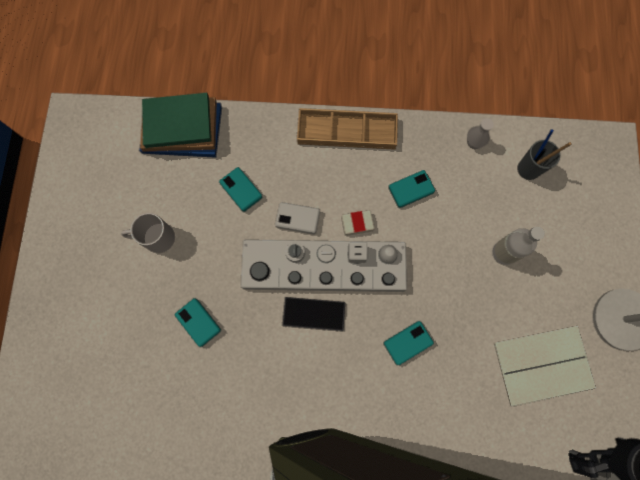

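View pics/side0.png

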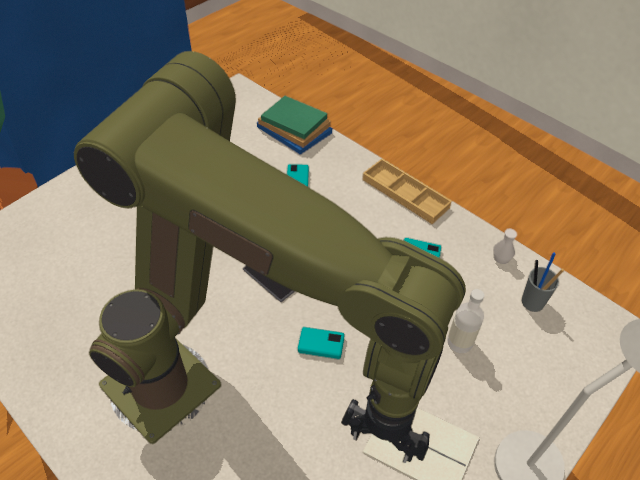

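The top view shows the master switch at (260,271) and the small switches at (294,278), (325,278), (357,279) and (388,279). Behind them are the timer (296,253), cover (326,253), square block with two slots (357,253) and dome (388,253). The charger block at (357,253) is second from the plain end, so its switch is switch2 at (357,279). In the side view the arm hides the strip.

```bash
cat > m.py <<'E'
from h import *
def measure(p,zs=0.05):
    g=p["image"].max(2)
    out=[]
    for u,v in[(260,271),(294,278),(325,278),(357,279),(388,279)]:
        m=np.zeros_like(g);w=13 if u==260 else 9
        m[v-w:v+w,u-w:u+w]=(g[v-w:v+w,u-w:u+w]<105)
        n,l,s,c=cv2.connectedComponentsWithStats(m); k=1+np.argmax(s[1:,4])
        zz=p["z_map"][l==k]; e=world(p,c[k],zs)[0]; d=world(p,c[k])[0]
        out.append(e); print(c[k].round(1),s[k].tolist(),"plane",e.round(4),"depth",d.round(4))
    return np.array(out)
E
python3 - <<'E'
from m import *
p=camera("top"); W=measure(p)
L=np.array([[-20,155],[-34,70],[-34,-5],[-34,-80],[-34,-155]])/1000
a,b=L-L.mean(0),W[:,:2]-W[:,:2].mean(0)
U,S,V=np.linalg.svd(a.T@b); R=(U@V).T; t=W[:,:2].mean(0)-R@L.mean(0)
print("yaw",np.arctan2(R[1,0],R[0,0]),"t",t); print((L@R.T+t).round(4)); print("resid",(L@R.T+t-W[:,:2]).round(4))
uv=[[357,253]];print("charger pred",R@[.026,-.08]+t, world(p,uv,.078), world(p,uv))
print("table",world(p,[[314,345],[420,300]]))
cv2.imwrite("pics/crop.png",cv2.resize(p["image"][200:340,225:425],None,fx=4,fy=4,interpolation=2))
E
```

```text
[259.6 271.2] [250, 262, 21, 20, 323] plane [0.4814 0.171  0.05  ] depth [0.4816 0.1711 0.0488]
[294.8 277.4] [288, 271, 15, 14, 157] plane [0.4714 0.086  0.05  ] depth [0.4714 0.086  0.0501]
[325.9 277.8] [319, 271, 15, 14, 157] plane [0.4749 0.0121 0.05  ] depth [0.4751 0.0121 0.0488]
[357.  278.4] [350, 272, 15, 14, 153] plane [ 0.4778 -0.0619  0.05  ] depth [ 0.4781 -0.062   0.0483]
[388.2 278.8] [381, 272, 16, 14, 160] plane [ 0.4813 -0.1359  0.05  ] depth [ 0.4813 -0.136   0.0497]
yaw 0.04439622219113358 t [0.50841522 0.01862261]
[[ 0.4816  0.1726]
 [ 0.4713  0.087 ]
 [ 0.4747  0.0121]
 [ 0.478  -0.0628]
 [ 0.4813 -0.1377]]
resid [[ 0.0001  0.0016]
 [-0.0001  0.001 ]
 [-0.0002  0.    ]
 [ 0.0002 -0.0009]
 [ 0.     -0.0018]]
charger pred [ 0.53794013 -0.06014464] [[ 0.53343346 -0.05753781  0.078     ]] [[ 0.53229618 -0.05723281  0.0831216 ]]
table [[ 0.31765627  0.03140324  0.00097374]
 [ 0.44118825 -0.22141762  0.00333354]]
```

View pics/crop.png

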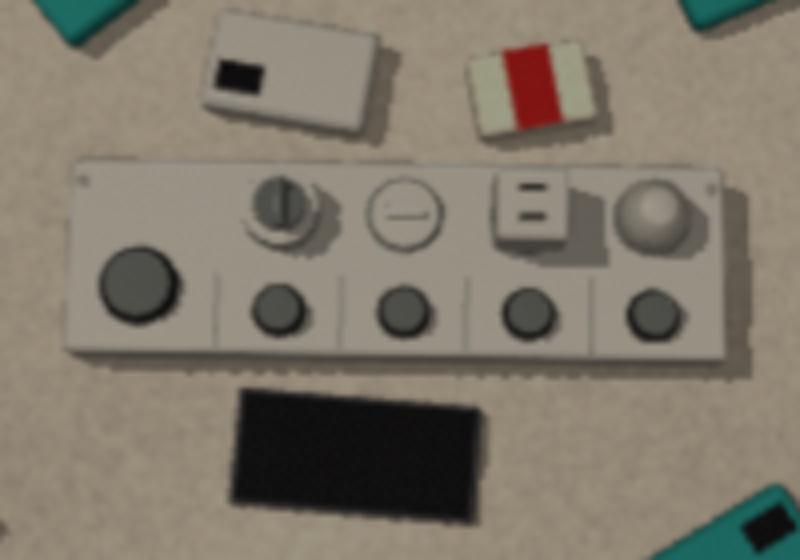

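The enlarged crop confirms it. The square block with two dark slots is at crop (531,208) and switch2 is in front of it at (529,313). The neighbours are the dome, the cover and the timer. Next I shut the fingers, align them with the strip and travel.

Emit:
carry_out:
  plan:
    - [0, 0, 0, 0, 0, 0.122, 0]
    - [0, 0, 0, 0, 0, 0.122, 0]
    - [21, -39, 0, 0, 0, 0, 0]
    - [21, -39, 0, 0, 0, 0, 0]
    - [21, -39, 0, 0, 0, 0, 0]
    - [21, -39, 0, 0, 0, 0, 0]
    - [21, -39, 0, 0, 0, 0, 0]
    - [21, -39, 0, 0, 0, 0, 0]
  squeeze: 20

```text
clock: 1.65
eef_pos: [0.2651, -0.2626, 0.2315]
tcp_rot: [0.0, 1.0, 0.021, 0.0]
ft_force: [0.9, -0.0, -0.2]
width: -0.005
grip_force: 0.0
```

Emit:
carry_out:
  plan:
    - [21, -39, 0, 0, 0, 0, 0]
    - [21, -39, 0, 0, 0, 0, 0]
    - [21, -39, 0, 0, 0, 0, 0]
    - [21, -39, 0, 0, 0, 0, 0]
    - [21, -39, 0, 0, 0, 0, 0]
    - [21, -39, 0, 0, 0, 0, 0]
    - [21, -39, 0, 0, 0, 0, 0]
    - [0, 0, 0, 0, 0, 0, 0]

```text
clock: 2.45
eef_pos: [0.4021, 0.0193, 0.2316]
tcp_rot: [-0.001, 1.0, 0.026, 0.001]
ft_force: [-0.4, -0.7, 0.0]
width: 0.0
grip_force: 0.0
```

Emit:
carry_out:
  plan:
    - [21.5, -37, 0, 0, 0, 0, 0]
    - [21.5, -37, 0, 0, 0, 0, 0]
    - [21.5, -37, 0, 0, 0, 0, 0]
    - [21.5, -37, 0, 0, 0, 0, 0]
    - [0, 0, 45, 0, 0, 0, 0]
    - [0, 0, 45, 0, 0, 0, 0]
    - [0, 0, 30, 0, 0, 0, 0]
    - [0, 0, 0, 0, 0, 0, 0]

```text
clock: 3.25
eef_pos: [0.4766, 0.0939, 0.1115]
tcp_rot: [-0.035, 0.997, 0.075, -0.008]
ft_force: [-0.3, -0.1, 0.2]
width: -0.001
grip_force: 0.0
```

```bash
python3 - <<'E'
from h import *
o=arm.get_obs(); print(o["eef_pos"],o["tcp_rot"],o["ft_force"])
a=camera("top"); b=camera("side")
cv2.imwrite("pics/a1.png",np.hstack([cv2.resize(a["image"][210:330,205:325],(400,400),interpolation=2),cv2.resize(b["image"][130:290,200:360],(400,400),interpolation=2)]))
for t in("master_top","switch2_top","charger"):
  for d in look_for(t,b)[:5]:
    uv=np.array(d["location"])*[640,480]; print(t,round(d["conf"],2),uv.round(),world(b,uv).round(3))
cv2.imwrite("pics/s1.png",b["image"])
E
```

```text
[0.47658754 0.09391726 0.11149819] [-0.03452747  0.99659114  0.07452555 -0.00773942] [-0.28385164 -0.11816288  0.17326916]
master_top 0.58 [260. 220.] [[0.477 0.17  0.055]]
master_top 0.55 [346. 287.] [[ 0.475 -0.141  0.048]]
master_top 0.54 [258. 221.] [[0.471 0.172 0.053]]
switch2_top 0.66 [310. 258.] [[ 0.484 -0.009  0.039]]
switch2_top 0.5 [468. 323.] [[ 0.541 -0.44   0.129]]
charger 0.88 [336. 253.] [[ 0.522 -0.065  0.075]]
```

View pics/s1.png

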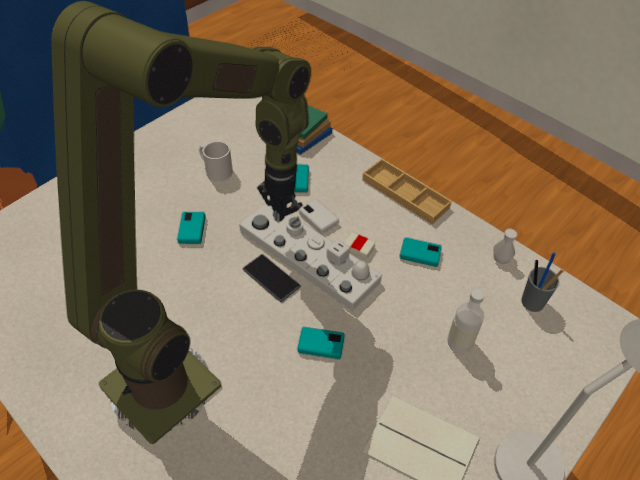

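The side view shows the shut gripper above the timer end at about (285,210) instead of the master switch at (260,220), and it is tilted. I'll check the joints.

```bash
python3 - <<'E'
from h import *
from scipy.spatial.transform import Rotation as R
o=arm.get_obs(); print(np.round(o["joints"],3),np.round(o["eef_pos"],4))
M=R.from_quat(np.array(o["tcp_rot"]),scalar_first=True); print(M.as_matrix().round(3))
E
```

```text
[ 0.149  0.282 -0.427  0.859  0.07   3.141] [0.4827 0.0952 0.1175]
[[ 0.989  0.149 -0.007]
 [ 0.149 -0.986  0.07 ]
 [ 0.003 -0.07  -0.998]]
```

Joint 6 is at its limit (j6 = j1 + π − yaw), so the tool yaw has to exceed j1 ≈ 0.35 at the master. I'll use a yaw of 0.45: first rise, then turn upright.

```bash
cat > g.py <<'E'
from h import *
import sys
from scipy.spatial.transform import Rotation as R
def go(target,yaw=0.45):
    o=arm.get_obs(); C=R.from_quat(np.array(o["tcp_rot"]),scalar_first=True); a=yaw/2
    T=R.from_quat([np.cos(a),np.sin(a),0,0])
    d=np.array(target)-o["eef_pos"]
    print("pos",np.round(o["eef_pos"],4),"j",np.round(o["joints"],3),"turn",(C.inv()*T).as_rotvec().round(4),
     "shift now-axes",(C.inv().apply(d)*1e3).round(1),"after turn",(T.inv().apply(d)*1e3).round(1),"F",np.round(o["ft_force"],2))
if __name__=="__main__": go([float(x) for x in sys.argv[1:4]])
E
python3 g.py 0.4815 0.1718 0.07
```

```text
pos [0.4827 0.0952 0.1175] j [ 0.149  0.282 -0.427  0.859  0.07   3.141] turn [-0.0693 -0.014  -0.2998] shift now-axes [ 10.1 -72.4  52.8] after turn [ 32.3 -69.5  47.5] F [0.64 0.27 1.21]
```

Emit:
carry_out:
  plan:
    - [0, 0, -40, 0, 0, 0, 0]
    - [0, 0, 0, -0.023, -0.005, -0.1, 0]
    - [0, 0, 0, -0.023, -0.005, -0.1, 0]
    - [0, 0, 0, -0.023, -0.005, -0.1, 0]
    - [0, 0, 0, 0, 0, 0, 0]
    - [0, 0, 0, 0, 0, 0, 0]

```text
clock: 4.1
eef_pos: [0.482, 0.0927, 0.1565]
tcp_rot: [-0.0, 0.975, 0.223, -0.001]
ft_force: [-0.5, 0.5, 0.0]
width: 0.003
grip_force: 0.0
```

```bash
python3 g.py 0.4815 0.1718 0.07
```

```text
pos [0.482  0.0927 0.1565] j [ 1.890e-01  2.500e-01 -3.560e-01  9.680e-01  1.000e-03  2.882e+00] turn [-0.0014  0.0025 -0.001 ] shift now-axes [ 34.1 -71.4  86.5] after turn [ 33.9 -71.5  86.5] F [-0.49  0.53  0.05]
```

Emit:
carry_out:
  plan:
    - [17, -35.7, 0, 0, 0, 0, 0]
    - [17, -35.7, 0, 0, 0, 0, 0]
    - [0, 0, 30, 0, 0, 0, 0]
    - [0, 0, 30, 0, 0, 0, 0]
    - [0, 0, 20, 0, 0, 0, 0]
    - [0, 0, 0, 0, 0, 0, 0]
    - [0, 0, 0, 0, 0, 0, 0]

```text
clock: 4.8
eef_pos: [0.4806, 0.1713, 0.0757]
tcp_rot: [-0.0, 0.975, 0.223, -0.003]
ft_force: [0.4, -0.0, 0.4]
width: 0.0
grip_force: 0.0
```

```bash
python3 g.py 0.4815 0.1718 0.05; python3 - <<'E'
from h import *
a=camera("top"); b=camera("side")
cv2.imwrite("pics/a2.png",np.hstack([cv2.resize(a["image"][220:320,210:310],(400,400),interpolation=2),cv2.resize(b["image"][150:270,200:320],(400,400),interpolation=2)]))
E
```

```text
pos [0.4806 0.1713 0.0757] j [ 3.420e-01  3.580e-01 -4.360e-01  7.830e-01  1.000e-03  3.034e+00] turn [-0.0019  0.005  -0.0005] shift now-axes [ 1.2  0.  25.7] after turn [ 1.1 -0.  25.7] F [ 0.36 -0.01  0.42]
```

View pics/a2.png

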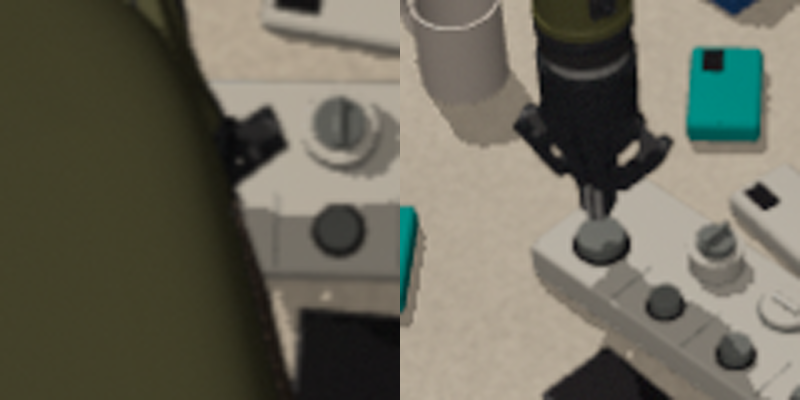

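The side crop (right half) shows the shut fingertips directly above the master cap at about (600,235), with no neighbour near. Next is a gradual press.

Emit:
carry_out:
  plan:
    - [0, 0, 10, 0, 0, 0, 0]
    - [0, 0, 10, 0, 0, 0, 0]
    - [0, 0, 3, 0, 0, 0, 0]
    - [0, 0, 2, 0, 0, 0, 0]
    - [0, 0, 2, 0, 0, 0, 0]
    - [0, 0, 2, 0, 0, 0, 0]
    - [0, 0, 1, 0, 0, 0, 0]
    - [0, 0, 0, 0, 0, 0, 0]

```text
clock: 5.7
eef_pos: [0.4799, 0.1713, 0.0452]
tcp_rot: [-0.0, 0.975, 0.223, -0.003]
ft_force: [-1.5, -1.9, 2.2]
width: -0.004
grip_force: 1.0
```

Emit:
carry_out:
  plan:
    - [0, 0, 1, 0, 0, 0, 0]
    - [0, 0, 1, 0, 0, 0, 0]
    - [0, 0, 1, 0, 0, 0, 0]
    - [0, 0, 0, 0, 0, 0, 0]
    - [0, 0, 0, 0, 0, 0, 0]

```text
clock: 6.2
eef_pos: [0.4803, 0.1715, 0.0422]
tcp_rot: [-0.0, 0.975, 0.224, -0.003]
ft_force: [-1.5, -1.2, 2.2]
width: -0.002
grip_force: 1.1
```

Emit:
carry_out:
  plan:
    - [0, 0, 1, 0, 0, 0, 0]
    - [0, 0, 0, 0, 0, 0, 0]
    - [0, 0, 1, 0, 0, 0, 0]
    - [0, 0, 0, 0, 0, 0, 0]
    - [0, 0, 0, 0, 0, 0, 0]

```text
clock: 6.7
eef_pos: [0.4803, 0.1715, 0.0404]
tcp_rot: [-0.0, 0.975, 0.223, -0.002]
ft_force: [-1.6, -0.4, 4.8]
width: -0.001
grip_force: 2.3
```

Force rose past 3 N to 4.8 N at the stop. Next I withdraw and go to switch2.

Emit:
carry_out:
  plan:
    - [0, 0, -10, 0, 0, 0, 0]
    - [0, 0, -35, 0, 0, 0, 0]
    - [0, 0, -40, 0, 0, 0, 0]
    - [0, 0, 0, 0, 0, 0, 0]
    - [0, 0, 0, 0, 0, 0, 0]

```text
clock: 7.2
eef_pos: [0.482, 0.172, 0.1266]
tcp_rot: [-0.001, 0.975, 0.224, -0.001]
ft_force: [0.5, -0.0, -0.4]
width: 0.005
grip_force: 0.0
```

```bash
python3 g.py 0.478 -0.0625 0.125; python3 - <<'E'
from h import *
b=camera("side")
for n,xy in(("m",(.4815,.1718)),("s2",(.478,-.0625))):
    T=np.array(b["cam_to_world"])
    for z in(.05,.042):
        c=(np.array([*xy,z])-T[:3,3])@T[:3,:3]; q,_=cv2.projectPoints(np.array([[c[0],-c[1],-c[2]]]),np.zeros(3),np.zeros(3),b["mtx"],np.float64(b["dist_coeffs"]))
        u,v=q.ravel().round().astype(int); print(n,z,u,v,np.median(world(b,[[u+i,v+j] for i in(-1,0,1) for j in(-1,0,1)])[:,2]).round(4))
E
```

```text
pos [0.482  0.172  0.1266] j [ 3.420e-01  3.070e-01 -3.590e-01  9.060e-01  1.000e-03  3.033e+00] turn [-0.0013  0.0012  0.0008] shift now-axes [-105.7  209.3    1.4] after turn [-105.6  209.4    1.6] F [ 0.48 -0.01 -0.4 ]
m 0.05 261 220 0.0435
m 0.042 261 222 0.0436
s2 0.05 323 268 0.051
s2 0.042 323 270 0.051
```

The master cap now measures 43.5 mm, so it is down. Switch2 measures 51 mm, still up, and its side-view position agrees with the top view.

Emit:
carry_out:
  plan:
    - [-17.6, 34.9, 0, 0, 0, 0, 0]
    - [-17.6, 34.9, 0, 0, 0, 0, 0]
    - [-17.6, 34.9, 0, 0, 0, 0, 0]
    - [-17.6, 34.9, 0, 0, 0, 0, 0]
    - [-17.6, 34.9, 0, 0, 0, 0, 0]
    - [-17.6, 34.9, 0, 0, 0, 0, 0]
    - [0, 0, 0, 0, 0, 0, 0]
    - [0, 0, 0, 0, 0, 0, 0]

```text
clock: 8.05
eef_pos: [0.4756, -0.0634, 0.124]
tcp_rot: [-0.001, 0.975, 0.222, -0.004]
ft_force: [-0.2, -0.1, -0.5]
width: 0.003
grip_force: 0.0
```

```bash
python3 g.py 0.478 -0.0625 0.07
```

```text
pos [ 0.4756 -0.0634  0.124 ] j [-1.320e-01  2.640e-01 -4.300e-01  8.840e-01 -1.000e-03  2.561e+00] turn [-0.0038  0.0071 -0.0014] shift now-axes [ 3.   0.5 54. ] after turn [ 2.6  0.3 54. ] F [-0.15 -0.05 -0.52]
```

Emit:
carry_out:
  plan:
    - [2.5, 0, 30, 0, 0, 0, 0]
    - [0, 0, 22, 0, 0, 0, 0]
    - [0, 0, 0, 0, 0, 0, 0]
    - [0, 0, 0, 0, 0, 0, 0]

```text
clock: 8.45
eef_pos: [0.4779, -0.0608, 0.0729]
tcp_rot: [-0.001, 0.975, 0.224, -0.004]
ft_force: [0.7, 0.0, 0.1]
width: -0.004
grip_force: 0.0
```

```bash
python3 g.py 0.478 -0.0625 0.05; python3 - <<'E'
from h import *
a=camera("top"); b=camera("side")
cv2.imwrite("pics/a3.png",np.hstack([cv2.resize(a["image"][220:320,310:410],(400,400),interpolation=2),cv2.resize(b["image"][200:320,270:390],(400,400),interpolation=2)]))
E
```

```text
pos [ 0.4779 -0.0608  0.0729] j [-1.260e-01  3.210e-01 -5.040e-01  7.530e-01 -1.000e-03  2.563e+00] turn [-0.0032  0.0068  0.0026] shift now-axes [-0.5  1.7 22.9] after turn [-0.7  1.6 22.9] F [0.66 0.05 0.1 ]
```

View pics/a3.png

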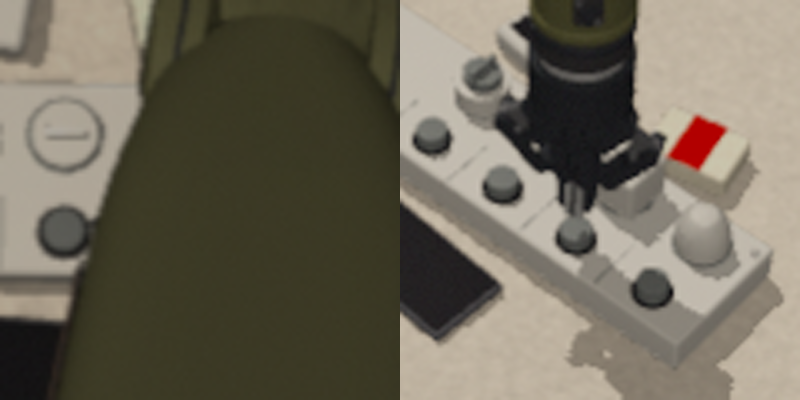

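The side crop shows the tips directly above switch2 at about (576,235), in front of the charger and clear of it. Next is the press.

Emit:
carry_out:
  plan:
    - [0, 1.5, 10, 0, 0, 0, 0]
    - [0, 0, 10, 0, 0, 0, 0]
    - [0, 0, 2, 0, 0, 0, 0]
    - [0, 0, 2, 0, 0, 0, 0]
    - [0, 0, 2, 0, 0, 0, 0]
    - [0, 0, 2, 0, 0, 0, 0]
    - [0, 0, 1, 0, 0, 0, 0]
    - [0, 0, 0, 0, 0, 0, 0]

```text
clock: 9.35
eef_pos: [0.4791, -0.0633, 0.0443]
tcp_rot: [-0.0, 0.975, 0.223, -0.003]
ft_force: [-1.8, -0.1, 2.9]
width: 0.001
grip_force: 1.0
```

Emit:
carry_out:
  plan:
    - [0, 0, 1, 0, 0, 0, 0]
    - [0, 0, 1, 0, 0, 0, 0]
    - [0, 0, 0, 0, 0, 0, 0]
    - [0, 0, 0, 0, 0, 0, 0]

```text
clock: 9.75
eef_pos: [0.4794, -0.0633, 0.0424]
tcp_rot: [-0.0, 0.975, 0.223, -0.002]
ft_force: [-1.7, -0.1, 2.9]
width: 0.002
grip_force: 1.1
```

Emit:
carry_out:
  plan:
    - [0, 0, 1, 0, 0, 0, 0]
    - [0, 0, 0, 0, 0, 0, 0]
    - [0, 0, 1, 0, 0, 0, 0]
    - [0, 0, 0, 0, 0, 0, 0]
    - [0, 0, 0, 0, 0, 0, 0]

```text
clock: 10.25
eef_pos: [0.4794, -0.0633, 0.0405]
tcp_rot: [-0.0, 0.975, 0.224, -0.002]
ft_force: [-1.3, -0.2, 4.3]
width: -0.004
grip_force: 2.1
```

Emit:
carry_out:
  plan:
    - [0, 0, -10, 0, 0, 0, 0]
    - [0, 0, -35, 0, 0, 0, 0]
    - [0, 0, -45, 0, 0, 0, 0]
    - [0, 0, -45, 0, 0, 0, 0]
    - [-22, 40, 0, 0, 0, 0, 0]
    - [-22, 40, 0, 0, 0, 0, 0]
    - [-22, 40, 0, 0, 0, 0, 0]
    - [-22, 40, 0, 0, 0, 0, 0]

```text
clock: 11.05
eef_pos: [0.4706, -0.2473, 0.1763]
tcp_rot: [0.0, 0.975, 0.224, -0.002]
ft_force: [0.5, 0.5, -0.7]
width: 0.001
grip_force: 0.0
```

Emit:
carry_out:
  plan:
    - [-22, 40, 0, 0, 0, 0, 0]
    - [-22, 40, 0, 0, 0, 0, 0]
    - [-22, 40, 0, 0, 0, 0, 0]
    - [0, 0, 0, 0, 0, 0, 0]
    - [0, 0, 0, 0, 0, 0, 0]
    - [0, 0, 0, 0, 0, 0, 0]

```text
clock: 11.65
eef_pos: [0.4631, -0.3813, 0.1756]
tcp_rot: [-0.001, 0.975, 0.224, -0.003]
ft_force: [-0.2, 0.7, 0.0]
width: -0.0
grip_force: 0.0
```

```bash
python3 - <<'E'
from m import *
o=arm.get_obs(); print(o["clock"],o["eef_pos"],o["ft_force"])
p=camera("top"); measure(p)
b=camera("side"); z=b["z_map"]
for u,v in[(259,270),(294,276),(325,277),(356,277),(387,278)]:
    print((u,v),np.median(world(p,[[u+i,v+j] for i in range(-3,4) for j in range(-3,4)])[:,2]).round(4))
cv2.imwrite("pics/end.png",p["image"])
E
```

```text
11.65 [ 0.46313192 -0.38125699  0.17563182] [-0.20465639  0.6954208   0.04556925]
[259.3 271. ] [250, 262, 20, 20, 307] plane [0.482  0.1718 0.05  ] depth [0.4828 0.1725 0.0453]
[294.7 277.4] [288, 271, 15, 14, 151] plane [0.4716 0.0863 0.05  ] depth [0.4714 0.0862 0.0514]
[325.8 277.8] [319, 272, 15, 13, 150] plane [0.4748 0.0122 0.05  ] depth [0.4752 0.0122 0.0481]
[356.7 278.1] [350, 272, 14, 13, 137] plane [ 0.4785 -0.0611  0.05  ] depth [ 0.4797 -0.0616  0.0428]
[388.3 278.9] [382, 272, 14, 14, 151] plane [ 0.4811 -0.1362  0.05  ] depth [ 0.481  -0.1361  0.0506]
(259, 270) 0.0428
(294, 276) 0.0512
(325, 277) 0.0503
(356, 277) 0.0428
(387, 278) 0.0505
```

View pics/end.png

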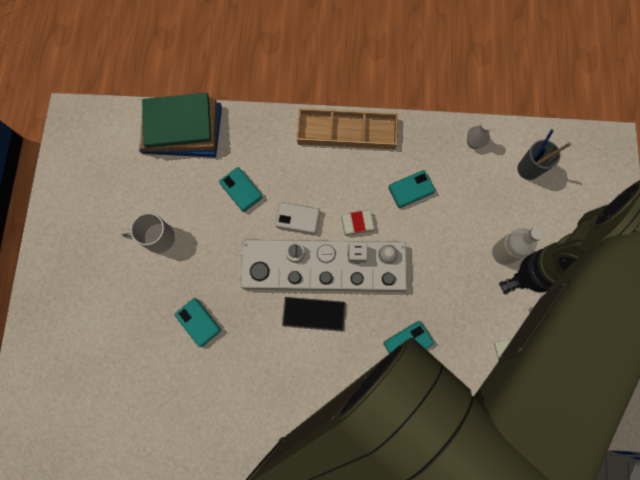

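The picture shows everything in place and both switches down (42.8 mm against about 50.5 mm for the others). The gripper at (540,270) is close to the bottle at (515,245), so I'll back off before handing in.

Emit:
carry_out:
  plan:
    - [0, -30, 0, 0, 0, 0, 0]
    - [0, -40, 0, 0, 0, 0, 0]
    - [0, 0, -30, 0, 0, 0, 0]
    - [0, 0, 0, 0, 0, 0, 0]
    - [0, 0, 0, 0, 0, 0, 0]
    - [0, 0, 0, 0, 0, 0, 0]

```text
clock: 12.35
eef_pos: [0.4336, -0.3192, 0.2059]
tcp_rot: [0.0, 0.975, 0.224, -0.002]
ft_force: [0.1, 0.1, 0.1]
width: -0.001
grip_force: 0.0
```

```bash
python3 - <<'E'
from h import *
p=camera("top")
for t in ("bottle","charger"):
    for d in look_for(t,p)[:1]: print(t,d["conf"],np.array(d["location"])*[640,480])
print(arm.get_obs()["ft_force"]); print(arm.job_done())
E
```

```text
bottle 0.81 [515.2   245.376]
charger 0.67 [356.288 247.68 ]
[-0.03390939 -0.21475653  1.19449936]
the job is handed in; nothing more can be done
None
```

The master switch and then switch2 (the charger's socket) were pressed fully down and measured as latched; the other three switches are still up, nothing looked moved in the last picture, the arm is withdrawn, and the job is handed in (no verdict was returned).

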